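Pry open a stuck die set and take out its die plate

ROBOT

A 6-joint arm with a two-finger parallel gripper is mounted at the origin on a cart in front of the work surface, level with it; the furniture and walls round the work are solid. World frame = base frame: x ahead of the robot, y to its left, z up, the work surface at z = 0. Lengths are in mm, angles in degrees, forces in N, time in s.
With the tool pointing down it reaches from about 350 to 850 mm from the base axis. Payload 8.1 kg.
Tool frame: the origin (TCP) lies midway between the tips of the shut fingers; the grasp point (between the pads) lies 19 mm behind it; z points along the fingers, y is the line along which they close (so a half turn about z gives the same grasp; the last joint's range is limited). The gripper opens to 85 mm and grips with 20 to 120 N. Pads are 22 mm wide; open, the fingers measure 114 mm over their backs; the gripper's body (76 mm by 85 mm) begins 54 mm behind the grasp point. The pads swing forward as they close: fully open they stand 13 mm farther back than shut.
Start: joints at [-81.555, 7.471, 85.268, -0, 87.261, -4.893], TCP at [138.442, -583.814, 231.292] pointing down, gripper open.
Joint ranges: [-169.43, 169.43], [-51.17, 129.36], [1.28, 143.12], [-76.62, 256.62], [0, 156.53], [-152.29, 152.29]. Speed limits (degrees/s): [136.94, 136.94, 159.86, 180, 180, 180].

INTERFACE

Orientations are given as [roll, pitch, yaw] about the fixed x, y, z axes, in that order (R = Rz(yaw) Ry(pitch) Rx(roll)).
In Python, from bench import r gives the robot as it stands.
- The arm moves only by the shell command python3 steer.py 'ROWS' [FORCE]. ROWS is a JSON object with one list for each field, all of the same length, 1 to 8, a row being the entries at one place: ax, ay, az (a rotation vector in degrees), dx, dy, dz (the shift in mm), aperture (the finger opening in mm); each row is the pose to reach, as a shift and turn from the pose commanded when the command began, along the tool's axes at that moment; what a row does not reach only later rows make up. A row lasts 1/8 s, in which the tool goes at most 62.5 mm and 10.7 degrees, less where a joint would pass 70% of its speed; a pose out of reach is approached as far as the arm can. The fingers move at their own pace and stop on an object; FORCE is the grip in N (left out, the last holds). Time passes only in rows, so rows that do not move let the fingers close. It prints the time, the measured TCP pose, the force, the opening and the grip force at its end. Input that does not fit is refused with a message, and nothing moves.
- r.sense(): the state, without advancing time (a new reading comes with each control period).
- r.snapshot(name): name is "side" or "top" or "wrist"; returns a dict with "pixels" (384x512x3 uint8, blue, green, red), "fx", "fy", "cx", "cy" (pixels), "D" ([k1, k2, p1, p2, k3] as OpenCV has them; the pictures are not rectified), "pose" (4x4, takes a point from camera to world coordinates). Camera axes: x right, y up, looking along -z (the intrinsics and any distortion apply to the point x, -y, -z); pixel columns grow to the right and rows downward; lengths in mm; the calibration is good to about 2 mm. A picture is of the moment at which its call begins. There is no depth.
- r.hand_in(): hands the job in; it is judged then, once.
The state is a dict: "time": time; "joint_pos": joint angles; "qd": joint speeds; "joint_efforts": joint torques, N m; "tool_pos": TCP position; "tcp_rot": TCP orientation; "ft_force": force on the tool from outside, world axes, zero at the start; "wrist_torque": the same for the moment, N m; "finger_gap": finger opening in mm; "grip_force": force on a finger pad.
Only numpy, scipy, OpenCV 4.12 (cv2) and the standard library are available. Lean on these libraries where they do the work, as an engineer would, in place of code of your own. Each camera call takes 0.05 s, during which the arm holds its last target. There are 200 camera calls.

TASK

The top of the small two-pillar die set has stuck shut over its die plate. Stand the steel fulcrum block on the worktop beside the die set and, with the pry bar over the block and its nose in the gap at the side, lever the top up by 15 mm or more; it stays where it is raised, so take the bar out and lay it flat on the worktop. Then lift the die plate by its finger grip over the low lip at the front, draw it out of its channel and lay it down flat on the worktop without dropping it, leaving the top raised and the ramekin, glue bottle, shell dish and tape where they are.

Things in the scene. Friction and masses are not known exactly. Their poses are not given: they have to be found in the camera images.
- die_set: Fixed dark steel die set, 130 (x) x 150 (y) mm. Origin: centre of its underside on the worktop; its front, where the die plate comes out, faces its own -x. Lower shoe 24 mm thick; upper shoe, same plan, 22 mm thick, top at z 62 mm when shut. Two guide pillars at the rear corners (x 47, y +-50, 19 mm thick, tops at z 116; brass collars 20 mm high on the upper shoe).
- top_shoe (a joint): Height (m) of the upper shoe above its shut position: 0 shut, 0.042 fully up; it starts within 2 mm of shut. It weighs about 1.4 kg and fits the pillars so stiffly (22 N of friction) that raising it takes about 36 N at the shoe, and it stays at whatever height it is left.
- pry_gap_right (a point): On the die set's right side (y -75 mm), mid-height of the open gap between the shoes, 15 mm in front of the middle. Shut, the gap is 16 mm high (z 24 to 40 mm), open along the whole side from x -65 to +25 mm, and 22 mm deep before it meets a guide rail. Best place for the pry bar's nose. Axes as the die set's.
- pry_gap_left (a point): The same point of the same gap on the die set's left side (y +75 mm). Either side may be used.
- channel_lip (a point): Middle of the top of the low lip that closes the front of the die plate's channel: 30 mm above the worktop, 61 mm in front of the die set's origin, 8 mm thick (x), 6 mm above the channel's floor (z 24 mm). The channel is 78 mm wide between the rails. Axes as the die set's.
- die_plate: Loose steel plate 82 (x) x 72 (y) x 14 mm, 0.42 kg, three round holes, lying in the die set's channel behind the lip, axes as the die set's. Origin: centre of its underside. A tongue 26 mm wide, 6 mm thick, its underside 8 mm above the plate's underside, runs forward over the lip to the finger grip. Shut, the upper shoe leaves about 2 mm above the plate.
- die_plate_grip (a point): Centre of the die plate's finger grip, an upright steel block 14 (x) x 28 (y) x 24 mm (z), 96 mm in front of the plate's origin, from 8 to 32 mm above the plate's underside, well clear in front of the shoes; pinch it across its 28 mm width from above.
- pry_bar: Loose flat bar 200 mm long, 0.24 kg, on a 2 mm thick leather sheet. Origin: mid-length, on its underside; x points to the nose. Steel, 18 mm wide and 8 mm thick, from x -22 to +70 mm; from there to the tip (+100) the underside is bevelled up, leaving 4 mm; wooden handle 22 mm wide, 12 mm thick, underside flush, from -22 to -100 mm. Balances about 15 mm behind the origin.
- pry_bar_nose (a point): Middle of the upper edge of the pry bar's nose tip (bar's own x 100, y 0, z 8 mm). Axes as the bar's.
- fulcrum_block: Loose dark steel block 56 (x) x 30 (y) mm, 47 mm high, 0.45 kg; its top is a half-round ridge of 15 mm radius along its x axis. Origin: centre of its underside. Stood with the ridge parallel to the die set's side and its middle about 42 mm out from that side, it lets the bar enter the gap sloping 28 degrees nose-down; the bar is about level when the shoe is 15 mm up.
- fulcrum_ridge (a point): Middle of the top of the fulcrum block's ridge, 47 mm above its underside.
- ramekin: Bystander: small white ramekin, 49 mm across, 27 mm high; origin under its centre.
- glue_bottle: Bystander: small upright bottle with a brown nozzle, 29 mm across, 88 mm high; origin under its centre.
- shell_dish: Bystander: dark oval shell dish with white stones, 74 x 206 mm, 33 mm high; origin under its centre.
- masking_tape: Bystander: roll of masking tape lying flat, 62 mm across, 18 mm high; origin under its centre.

How it is judged:
By the outcome, as a careful person would: the job done as asked, in the order asked, and still so for the second after the job is handed in, with the robot touching nothing.
It also fails if it takes over 62 s, if anything falls off the work surface, if the arm or the gripper's body presses on something with over 40 N, if the wrist force passes 120 N, or if a joint passes its speed limit or range.

## Working session

There is one attempt and no reset: what is moved stays moved. The work goes in short steps, Python scripts to look and compute and a shell command to move; the robot and the scene stay as the last step left them, time stands still between calls to the robot, and variables do not carry over. Pictures are saved under pics/ and viewed, at most 13 in all, crops included, and the job is handed in when it is done.

```bash
ls; mkdir -p pics
python3 - <<'E'
from bench import r
import cv2,pickle
d={}
for n in("side","top"):
    s=r.snapshot(n); d[n]=s; cv2.imwrite(f"pics/{n}0.png",s["pixels"]); print(n,s["fx"],s["cx"],s["cy"],s["D"],s["pose"].round(3).tolist() if hasattr(s["pose"],"round") else s["pose"])
pickle.dump(d,open("d0.pkl","wb"))
print(r.sense())
E
```

```text
bench.py
pics
steer.py
side 490.07735687029503 253.23655347820994 197.63385904993152 [0.06517999 0.         0.         0.         0.        ] [[-0.98, 0.103, -0.169, 259.861], [-0.198, -0.49, 0.849, 1286.001], [0.005, 0.865, 0.501, 790.267], [0.0, 0.0, 0.0, 1.0]]
top 364.6595483889336 250.32133261420984 195.71093230689752 [-0.04095249  0.          0.          0.          0.        ] [[0.021, 0.981, -0.194, 347.404], [-1.0, 0.022, 0.005, 34.838], [0.009, 0.194, 0.981, 1047.363], [0.0, 0.0, 0.0, 1.0]]
{'time': 0.1, 'joint_pos': array([-8.15544553e+01,  7.51245132e+00,  8.53224396e+01,  1.61959166e-03,
        8.72598679e+01, -4.89159297e+00]), 'qd': array([ 0.02952357, -0.10106916, -0.23940228,  0.05296378, -0.00437701,
        0.15101815]), 'joint_efforts': array([ 4.78057973e-04, -5.70951498e+01, -5.01943374e+01, -1.93028109e-04,
        8.09724588e-03, -7.02170183e-06]), 'tool_pos': array([ 138.38437937, -583.33082894,  230.33765002]), 'tcp_rot': array([-1.79905724e+02, -9.69186830e-03,  1.33370509e+01]), 'ft_force': array([0.81236801, 0.55948109, 0.13431308]), 'wrist_torque': array([-0.06120225, -0.03496075,  0.0136881 ]), 'grip_force': 0.0, 'finger_gap': 85.07522249748861}
```

View pics/side0.png

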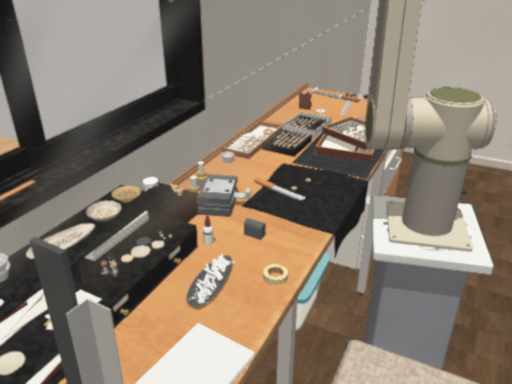

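View pics/top0.png

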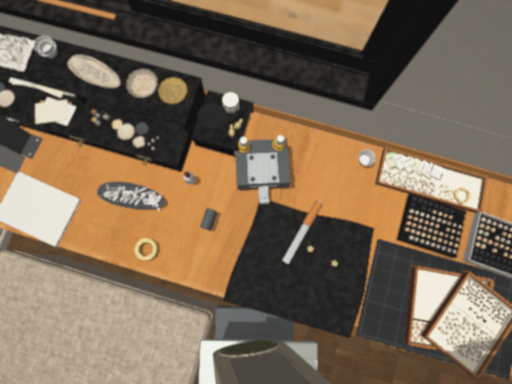

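The side view shows the die set near (217,195), the bar near (280,190) and the block near (255,228). The top view shows the die set at (263,165) with its grip at (264,196), the bar from its nose (287,262) to its handle (318,204), and the block at (209,219). I'll enlarge both.

```bash
cat > h.py <<'E'
import numpy as np,cv2
def ray(s,uv):
    K=np.array([[s["fx"],0,s["cx"]],[0,s["fy"],s["cy"]],[0,0,1]])
    p=cv2.undistortPoints(np.array([[uv]],float),K,np.array(s["D"],float))[0,0]
    P=np.array(s["pose"]); return P[:3,3],P[:3,:3]@np.array([p[0],-p[1],-1])
def plane(s,uv,z):
    o,d=ray(s,uv); return o+d*(z-o[2])/d[2]
def two(a,ua,b,ub):
    o,d=ray(a,ua);q,e=ray(b,ub); d=d/np.linalg.norm(d);e=e/np.linalg.norm(e)
    t=np.linalg.lstsq(np.c_[d,-e],q-o,rcond=None)[0]; A=o+t[0]*d;B=q+t[1]*e
    return (A+B)/2,np.linalg.norm(A-B)
def proj(s,X):
    P=np.array(s["pose"]);c=P[:3,:3].T@(np.array(X,float)-P[:3,3]);c=c*[1,-1,-1]
    K=np.array([[s["fx"],0,s["cx"]],[0,s["fy"],s["cy"]],[0,0,1]])
    return cv2.projectPoints(c.reshape(1,1,3),np.zeros(3),np.zeros(3),K,np.array(s["D"],float))[0].ravel()
E
python3 - <<'E'
import pickle,cv2,numpy as np
d=pickle.load(open("d0.pkl","rb"))
a=cv2.resize(d["top"]["pixels"][125:275,190:340],None,fx=4,fy=4,interpolation=cv2.INTER_CUBIC)
cv2.imwrite("pics/topc.png",a)
b=cv2.resize(d["side"]["pixels"][155:255,180:315],None,fx=5.9,fy=5.9,interpolation=cv2.INTER_CUBIC)
cv2.imwrite("pics/sidec.png",b)
E
```

```text
(no output)
```

View pics/topc.png

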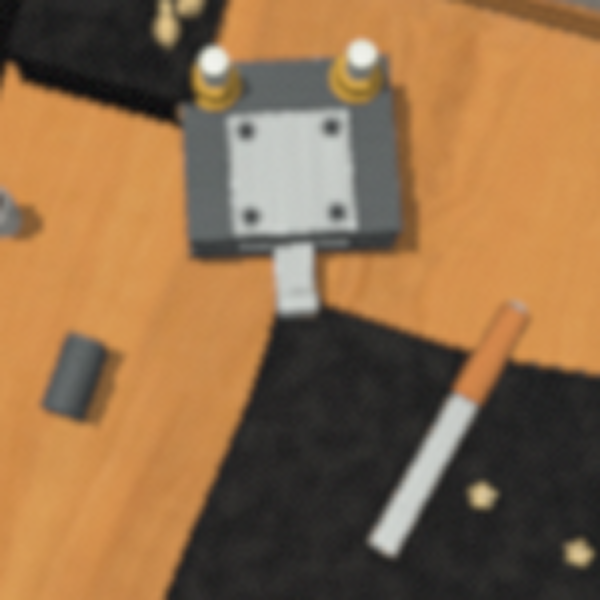

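View pics/sidec.png

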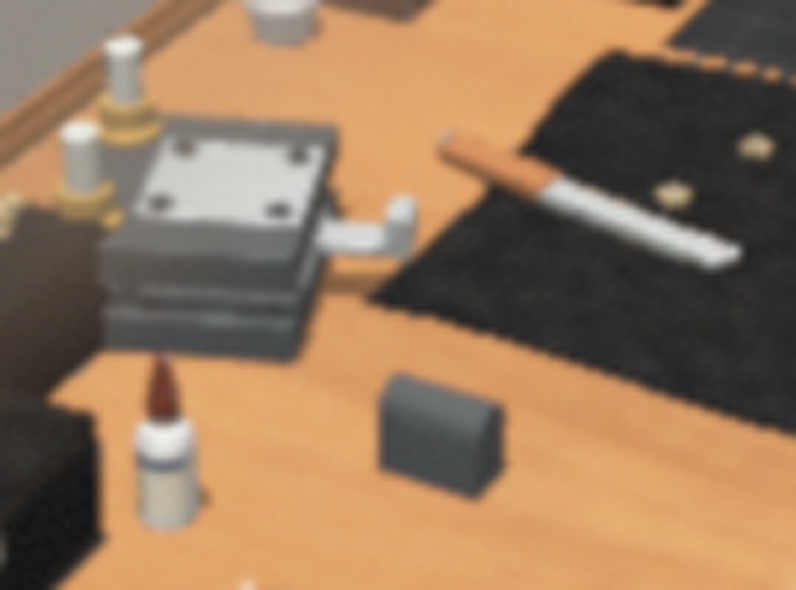

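The crops show the front top edge of the shoe from (192,243) to (400,233), the pillar tops at (214,60) and (361,53), and the grip top at about (296,300). The bar's nose is at (384,548) and its handle end at (516,305). The block is about (75,377). Next I turn these into positions.

Run:
```python
import pickle,numpy as np
from h import *
d=pickle.load(open("d0.pkl","rb"));T,S=d["top"],d["side"]
t=lambda x,y:((x+.5)/4-.5+190,(y+.5)/4-.5+125)
s=lambda x,y:((x+.5)/5.9-.5+180,(y+.5)/5.9-.5+155)
np.set_printoptions(precision=1,suppress=True)
for n,p,z in[("frontL",(192,241),62),("frontR",(401,232),62),("rearR",(387,59),62),("pillL",(214,60),116),("pillR",(361,53),116),("boltFL",(251,217),63),("boltFR",(337,212),63),("boltRL",(246,131),63),("boltRR",(331,127),63),("gripTop",(296,294),56),
 ("noseL",(369,543),8),("noseR",(396,557),8),("hndL",(503,301),12),("hndR",(529,308),12),("blkRearTop",(90,340),47),("blkFrTop",(62,412),47)]:
    print(n,plane(T,t(*p),z))
print("2view")
for n,p,q in[("frontL",(192,241),(302,254)),("frontR",(401,232),(338,128)),("boltFL",(251,217),(279,211)),("boltFR",(337,212),(299,156)),("boltRL",(246,131),(162,203)),("boltRR",(331,127),(184,147)),("pillL",(214,52),(80,130)),("pillR",(361,44),(124,45)),("noseR",(396,557),(740,252)),("noseL",(369,543),(712,268)),("hndend",(516,305),(443,142))]:
    a,e=two(T,t(*p),S,s(*q));print(n,a,round(e,1))
print("side only: block base corners z0")
for p in[(379,468),(473,497),(503,465)]:print(plane(S,s(*p),0))
print("ridge ends z47, side"); 
for p in[(402,375),(490,404)]:print(plane(S,s(*p),47))
print("gluebase",plane(S,s(168,520),0),"die base front corner",plane(S,s(296,361),0),plane(S,s(105,343),0))
print("tray corner", plane(S,s(97,415),0),plane(T,t(185,118),0),plane(T,t(185,118),30))
```

```text
frontL [572.4  66.   62. ]
frontR [582.1 -78.9  62. ]
rearR [708.4 -69.1  62. ]
pillL [685.1  53.  116. ]
pillR [692.5 -45.9 116. ]
boltFL [590.2  25.5  63. ]
boltFR [595.1 -34.2  63. ]
boltRL [652.3  30.2  63. ]
boltRR [656.7 -29.5  63. ]
gripTop [537.8  -6.8  56. ]
noseL [369.9 -62.6   8. ]
noseR [360.5 -81.7   8. ]
hndL [ 544.4 -158.7   12. ]
hndR [ 539.7 -177.5   12. ]
blkRearTop [503.9 135.3  47. ]
blkFrTop [453.4 152.5  47. ]
2view
frontL [571.2  65.9  62.2] 2.2
frontR [584.3 -79.4  57.3] 2.0
boltFL [591.3  25.6  62. ] 1.6
boltFR [595.7 -34.2  62.5] 0.8
boltRL [652.9  30.3  62.3] 0.7
boltRR [657.4 -29.4  63.5] 1.6
pillL [689.4  52.9 113.4] 4.4
pillR [696.9 -46.4 113.2] 5.8
noseR [361.5 -82.    4.2] 1.8
noseL [372.7 -62.8   3.6] 5.4
hndend [ 543.5 -169.     6.9] 1.6
side only: block base corners z0
[511.3 155.1   0. ]
[462.2 169.8   0. ]
[453.1 140.3   0. ]
ridge ends z47, side
[502.4 143.2  47. ]
[456.6 159.6  47. ]
gluebase [599.1 217.5   0. ] die base front corner [573.7  69.    0. ] [674.4  72.3   0. ]
tray corner [658.3 138.1   0. ] [680.9  75.8   0. ] [671.4  74.6  30. ]
```

```bash
cat > go.py <<'E'
# usage: go.py x y z [yaw tilt]: prints rotvec + shift in tool axes to a pose; tilt = turn about tool y (deg)
import sys,numpy as np
from scipy.spatial.transform import Rotation as R
from bench import r
def pose(yaw,tilt=0): return R.from_euler('xyz',[180,0,yaw],degrees=True)*R.from_euler('y',tilt,degrees=True)
def rel(p,Rt):
    s=r.sense();R0=R.from_euler('xyz',s["tcp_rot"],degrees=True)
    return np.r_[(R0.inv()*Rt).as_rotvec(degrees=True),R0.inv().apply(np.array(p)-s["tool_pos"])].round(1)
if __name__=="__main__":
    a=list(map(float,sys.argv[1:])); print(rel(a[:3],pose(*a[3:])))
E
python3 go.py 480 147 150 162; python3 go.py 430 -250 230 75
python3 - <<'E'
import pickle
from h import *
T=pickle.load(open("d0.pkl","rb"))["top"]
for n,u,z in[("tape",(146,249),9),("ram",(366,158),20),("glue",(189,179),60),("dishL",(98,193),15),("dishR",(166,202),15),("leatherR",(373,229),2),("leatherTop",(271,203),2),("leatherBL",(226,297),2)]:print(n,plane(T,u,z).round())
E
```

```text
[-0.000e+00 -1.000e-01 -1.487e+02  5.009e+02 -6.317e+02  8.150e+01]
[-1.000e-01 -1.000e-01 -6.170e+01  3.606e+02 -2.571e+02  8.000e-01]
tape [393. 322.   9.]
ram [ 672. -309.   20.]
glue [587. 202.  60.]
dishL [550. 472.  15.]
dishR [528. 272.  15.]
leatherR [ 464. -327.    2.]
leatherTop [534. -31.   2.]
leatherBL [266.  92.   2.]
```

```bash
python3 steer.py '{"ax":[0,0,0,0,0,0,0,0],"ay":[0,0,0,0,0,0,0,0],"az":[-62,-62,-62,-62,-62,-62,-62,-62],"dx":[360,360,360,360,360,360,360,360],"dy":[-257,-257,-257,-257,-257,-257,-257,-257],"dz":[0,0,0,0,0,0,0,0],"aperture":[60,60,60,60,60,60,60,60]}'; python3 go.py 480 147 150 162
```

```text
time: 1.1
tool_pos: [431.4, -247.2, 230.9]
tcp_rot: [-180.0, -0.1, 75.7]
ft_force: [-0.3, 0.2, 0.3]
finger_gap: 59.7
grip_force: 0.0
[ 0.000e+00 -1.000e-01 -8.630e+01  3.939e+02 -5.050e+01  8.140e+01]
```

```bash
python3 steer.py '{"ax":[0,0,0,0,0,0,0,0],"ay":[0,0,0,0,0,0,0,0],"az":[-86,-86,-86,-86,-86,-86,-86,-86],"dx":[394,394,394,394,394,394,394,394],"dy":[-50,-50,-50,-50,-50,-50,-50,-50],"dz":[81,81,81,81,81,81,81,81],"aperture":[60,60,60,60,60,60,60,60]}'; python3 steer.py '{"ax":[0,0,0],"ay":[0,0,0],"az":[-3,0,0],"dx":[0,0,0],"dy":[0,0,0],"dz":[0,0,0],"aperture":[60,60,60]}'
python3 - <<'E'
from bench import r
import pickle,cv2
s=r.snapshot("wrist");pickle.dump(s,open("w1.pkl","wb"));cv2.imwrite("pics/w1.png",s["pixels"])
print(s["pose"][:3,3],s["fx"])
E
```

```text
time: 2.1
tool_pos: [480.1, 144.4, 149.1]
tcp_rot: [-179.9, -0.1, 161.8]
ft_force: [0.5, -1.4, -0.5]
finger_gap: 60.0
grip_force: 0.0
time: 2.48
tool_pos: [480.7, 142.3, 149.9]
tcp_rot: [-180.0, -0.0, 161.2]
ft_force: [-0.6, -0.8, 0.3]
finger_gap: 60.1
grip_force: 0.0
[405.22511194 168.81588491 293.04448454] 318.99265171480516
```

View pics/w1.png

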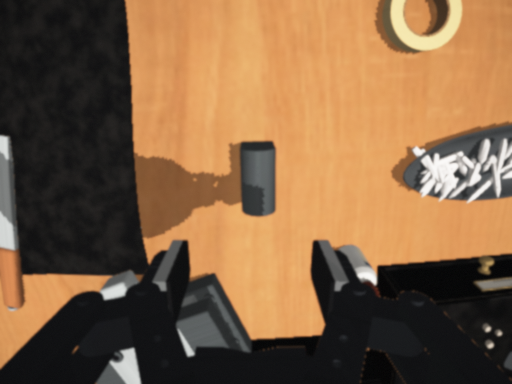

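The wrist view shows the block from (241,141) to (275,215), with its ridge running from (258,150) to (259,215), almost square to the jaws.

```bash
python3 - <<'E'
import pickle
from h import *
s=pickle.load(open("w1.pkl","rb"))
a,b=plane(s,(258,150),47),plane(s,(258.5,215),47)
print(a,b,(a+b)/2,np.linalg.norm(a-b),np.degrees(np.arctan2(*(b-a)[1::-1])))
for u in[(241,142),(273,142)]:print(plane(s,u,0))
E
python3 go.py 479 147 6 162
```

```text
[454.25068164 158.54829296  47.        ] [506.6706143  141.66706519  47.        ] [480.46064797 150.10767907  47.        ] 55.0710921493443 -17.850548553476862
[451.43010423 144.05574505   0.        ]
[460.91743317 172.10343686   0.        ]
[ -0.   -0.   -0.7   3.1   3.9 144. ]
```

```bash
python3 steer.py '{"ax":[0,0,0,0,0,0,0,0],"ay":[0,0,0,0,0,0,0,0],"az":[-1,-1,-1,-1,-1,-1,-1,-1],"dx":[2.7,2.7,2.7,2.7,2.7,2.7,2.7,2.7],"dy":[7.2,7.2,7.2,7.2,7.2,7.2,7.2,7.2],"dz":[60,110,144,144,144,144,144,144],"aperture":[60,60,60,60,60,25,25,25]}' 60;  python3 steer.py '{"ax":[0,0,0,0,0],"ay":[0,0,0,0,0],"az":[0,0,0,0,0],"dx":[0,0,0,0,0],"dy":[0,0,0,0,0],"dz":[0,0,-40,-94,-94],"aperture":[25,25,25,25,25]}'; python3 go.py 636 -118.8 110 184.4
```

```text
time: 3.52
tool_pos: [482.3, 150.9, 8.4]
tcp_rot: [179.9, 0.2, 162.3]
ft_force: [-1.8, -1.7, 7.4]
finger_gap: 29.0
grip_force: 61.1
time: 4.15
tool_pos: [484.3, 151.7, 105.9]
tcp_rot: [179.7, 0.5, 162.3]
ft_force: [0.5, 0.7, -4.9]
finger_gap: 29.3
grip_force: 61.3
[ 2.000e-01  5.000e-01 -2.210e+01 -2.268e+02 -2.115e+02 -3.200e+00]
```

```bash
python3 steer.py '{"ax":[0,0,0,0,0,0,0,0],"ay":[0.5,0.5,0.5,0.5,0.5,0.5,0.5,0.5],"az":[-22,-22,-22,-22,-22,-22,-22,-22],"dx":[-227,-227,-227,-227,-227,-227,-227,-227],"dy":[-211,-211,-211,-211,-211,-211,-211,-211],"dz":[-15,-15,-15,-15,-15,-15,-15,-15],"aperture":[25,25,25,25,25,25,25,25]}'; python3 go.py 636 -118.8 9 184.4
```

```text
time: 5.15
tool_pos: [631.5, -117.8, 114.3]
tcp_rot: [179.8, -0.6, -175.7]
ft_force: [0.0, 0.2, -4.9]
finger_gap: 29.0
grip_force: 61.5
[ 2.000e-01 -6.000e-01 -1.000e-01 -5.500e+00 -1.700e+00  1.052e+02]
```

```bash
python3 steer.py '{"ax":[0,0,0,0,0],"ay":[-0.6,-0.6,-0.6,-0.6,-0.6],"az":[0,0,0,0,0],"dx":[-5,-5,-5,-5,-5],"dy":[-1.5,-1.5,-1.5,-1.5,-1.5],"dz":[40,80,97,97,97],"aperture":[25,25,25,25,25]}'; python3 go.py 636 -118.8 9 184.4
```

```text
time: 5.78
tool_pos: [637.7, -120.0, 19.6]
tcp_rot: [179.9, 0.2, -175.7]
ft_force: [0.8, -0.4, -3.4]
finger_gap: 29.2
grip_force: 62.6
[ 0.1  0.2 -0.1  1.6  1.3 10.6]
```

```bash
python3 steer.py '{"ax":[0,0,0,0,0],"ay":[0.2,0.2,0.2,0.2,0.2],"az":[0,0,0,0,0],"dx":[1.6,1.6,1.6,1.6,1.6],"dy":[1.3,1.3,1.3,1.3,1.3],"dz":[5,9,10,10.5,10.5],"aperture":[25,25,25,25,25]}'; python3 go.py 636 -118.8 9 184.4
```

```text
time: 6.4
tool_pos: [636.9, -121.9, 10.0]
tcp_rot: [-179.9, 0.1, -175.8]
ft_force: [0.1, -10.7, 1.1]
finger_gap: 28.8
grip_force: 66.0
[-0.1  0.1 -0.2  0.7  3.1  1. ]
```

```bash
python3 steer.py '{"ax":[0,0,0,0,0,0,0,0],"ay":[0,0,0,0,0,0,0,0],"az":[0,0,0,0,0,0,0,0],"dx":[0,0,0,0,0,0,0,0],"dy":[0,0,0,0,0,0,0,0],"dz":[0,0,0,0,-40,-100,-140,-140],"aperture":[36,36,36,36,40,40,60,60]}'; python3 steer.py '{"ax":[0,0,0],"ay":[0,0,0],"az":[0,0,0],"dx":[75,75,75],"dy":[0,0,0],"dz":[0,0,0],"aperture":[60,60,60]}'
python3 - <<'E'
from bench import r
import pickle,cv2
s=r.snapshot("wrist");pickle.dump(s,open("w2.pkl","wb"));cv2.imwrite("pics/w2.png",s["pixels"])
t=r.snapshot("top");pickle.dump(t,open("t2.pkl","wb"))
E
```

```text
time: 7.4
tool_pos: [639.1, -120.3, 154.7]
tcp_rot: [-179.9, 0.5, -175.7]
ft_force: [0.6, 0.6, -0.3]
finger_gap: 60.0
grip_force: 0.0
time: 7.78
tool_pos: [560.4, -125.0, 148.0]
tcp_rot: [179.9, -0.0, -175.8]
ft_force: [0.3, 0.3, 0.4]
finger_gap: 59.7
grip_force: 0.0
```

View pics/w2.png

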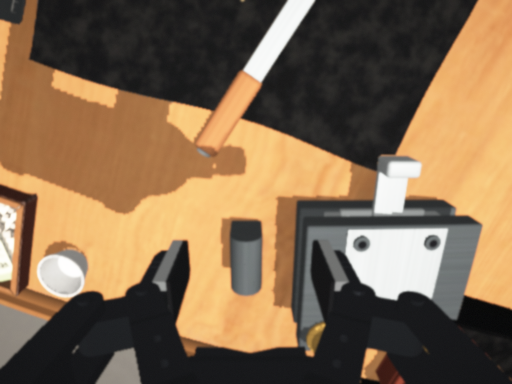

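The wrist view shows the block standing with its ridge from (246,235) to (246,294). The die set's right side runs down from about (298,201) to (293,335). The bar's handle end is at (207,152).

Run:
```python
import pickle
from h import *
np.set_printoptions(precision=1,suppress=True)
s=pickle.load(open("w2.pkl","rb"))
a,b=plane(s,(246,235),47),plane(s,(246.5,294),47)
print("ridge",a,b,(a+b)/2,np.linalg.norm(a-b),np.degrees(np.arctan2(*(b-a)[1::-1])))
print("die lower edge z24",plane(s,(298,202),24),plane(s,(294,320),24),"z0",plane(s,(298,202),0),plane(s,(293,335),0))
print("upper FR corner z62",plane(s,(305,216),62),plane(s,(480,219),62),"lower FL",plane(s,(450,201),24))
for u in[(363,244),(432,242)]:print("bolt",plane(s,u,62))
print("grip top",plane(s,(402,162),56),"end:",plane(s,(207,153),8))
print("bar: joint",plane(s,(240,70),12),plane(s,(262,82),12))
c,S=np.cos(np.radians(4.4)),np.sin(np.radians(4.4))
for X in[(-65,-75,62),(-65,-75,24),(-65,-75,40),(0,-75,24),(-65,75,62)]:
  w=(642+c*X[0]-S*X[1],-1+S*X[0]+c*X[1],X[2]);print(X,np.array(w),proj(s,w))
```

```text
ridge [ 603.  -124.6   47. ] [ 663.  -119.9   47. ] [ 633.  -122.2   47. ] 60.13159716149623 4.456456554674927
die lower edge z24 [578.4 -79.8  24. ] [709.5 -67.2  24. ] z0 [587.2 -75.3   0. ] [752.  -59.9   0. ]
upper FR corner z62 [575.8 -80.1  62. ] [568.8  67.1  62. ] lower FL [567.4  62.8  24. ]
bolt [597.1 -29.2  62. ]
bolt [591.9  29.8  62. ]
grip top [528.2  -9.   56. ] end: [ 543.4 -164.6    8. ]
bar: joint [ 470.1 -139.4   12. ] [ 478.4 -120.4   12. ]
(-65, -75, 62) [582.9 -80.8  62. ] [303.  224.3]
(-65, -75, 24) [582.9 -80.8  24. ] [296.3 206.6]
(-65, -75, 40) [582.9 -80.8  40. ] [298.9 213.5]
(0, -75, 24) [647.8 -75.8  24. ] [293.2 268.9]
(-65, 75, 62) [571.4  68.8  62. ] [480.8 222. ]
```

```bash
python3 go.py 507.7 -147.8 60 152
```

```text
[  0.1   0.1  32.3  56.1 -18.6  89. ]
```

```bash
python3 steer.py '{"ax":[0,0,0,0,0,0],"ay":[0,0,0,0,0,0],"az":[32.2,32.2,32.2,32.2,32.2,32.2],"dx":[56,56,56,56,56,56],"dy":[-18.6,-18.6,-18.6,-18.6,-18.6,-18.6],"dz":[60,89,89,89,89,89],"aperture":[50,50,50,50,50,50]}'; python3 go.py 507.7 -147.8 4 152;python3 - <<'E'
from bench import r
import cv2,numpy as np
from h import *
s=r.snapshot("wrist");im=s["pixels"];h=cv2.cvtColor(im,cv2.COLOR_BGR2HSV)
cv2.imwrite("pics/w3.png",im)
E
```

```text
time: 8.62
tool_pos: [507.2, -147.7, 59.9]
tcp_rot: [180.0, -0.0, 152.2]
ft_force: [-0.1, -0.2, 0.0]
finger_gap: 49.8
grip_force: 0.0
[ 0.  -0.   0.2 -0.5  0.1 55.9]
```

View pics/w3.png

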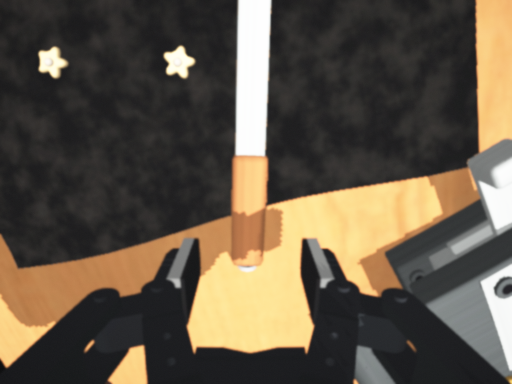

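The wrist view shows the bar running straight between the jaws, its handle from (250,157) to (248,267). The grasp is aligned.

```bash
python3 steer.py '{"ax":[0,0,0,0,0,0,0,0],"ay":[0,0,0,0,0,0,0,0],"az":[0,0,0,0,0,0,0,0],"dx":[0,0,0,0,0,0,0,0],"dy":[0,0,0,0,0,0,0,0],"dz":[40,56,56,56,56,56,56,56],"aperture":[50,50,50,50,15,15,15,15]}' 100; python3 steer.py '{"ax":[0,0,0],"ay":[0,0,0],"az":[0,0,0],"dx":[0,0,0],"dy":[0,0,0],"dz":[0,0,0],"aperture":[15,15,15]}'
```

```text
time: 9.68
tool_pos: [506.9, -147.8, 4.5]
tcp_rot: [180.0, -0.0, 152.1]
ft_force: [-1.9, 1.0, 6.9]
finger_gap: 18.7
grip_force: 98.1
time: 10.05
tool_pos: [506.9, -147.8, 4.5]
tcp_rot: [180.0, -0.0, 152.1]
ft_force: [-1.8, 1.6, 7.6]
finger_gap: 18.8
grip_force: 98.1
```

```bash
cat > bar.py <<'E'
# usage: bar.py theta tipdepth e [dist]  -> rel row for TCP (dist: block ridge from die face)
import sys,numpy as np
from go import rel,pose
def tcp(th,dep,e,dist=46.,bx=-59.3,bz=2.5):
    a=np.radians(th);t=np.array([np.cos(a),-np.sin(a)]);n=np.array([np.sin(a),np.cos(a)])
    g=np.array([-dist,32.])+(15+e)*n
    s=(dep-(g+8*n)[0])/t[0]
    p=g+(s-(100-bx))*t+bz*n
    tip=g+s*t+8*n
    y=np.array([-.0767,.997]);F=np.array([632.8,-76.4])
    return np.r_[F+y*p[0],p[1]],tip
if __name__=="__main__":
    a=list(map(float,sys.argv[1:]));p,tip=tcp(*a)
    print("tcp",p.round(1),"tip",tip.round(1),rel(p,pose(94.4,-a[0])))
E
python3 bar.py 24 -35 3; python3 go.py 560 -220 140 120
```

```text
tcp [ 646.8 -258.6  115.3] tip [-35.   55.6] [  12.1  -22.    56.8 -175.5  -32.4 -110.8]
[   0.    -0.    32.1  -80.7  -38.9 -135.5]
```

```bash
python3 steer.py '{"ax":[0,0,0,0,0,0],"ay":[0,0,0,0,0,0],"az":[0,10,20,32,32,32],"dx":[0,-40,-80,-80,-80,-80],"dy":[0,-20,-39,-39,-39,-39],"dz":[-30,-80,-140,-155,-155,-155],"aperture":[15,15,15,15,15,15]}'; python3 bar.py 24 -35 3
```

```text
time: 10.8
tool_pos: [557.3, -218.7, 155.7]
tcp_rot: [-179.9, -0.3, 120.3]
ft_force: [-0.9, -0.2, -2.8]
finger_gap: 18.9
grip_force: 98.6
tcp [ 646.8 -258.6  115.3] tip [-35.   55.6] [  5.2 -23.8  25.6 -79.8  57.2  39.9]
```

```bash
python3 steer.py '{"ax":[5.2,5.2,5.2,5.2,5.2,5.2,5.2,5.2],"ay":[-23.8,-23.8,-23.8,-23.8,-23.8,-23.8,-23.8,-23.8],"az":[25.6,25.6,25.6,25.6,25.6,25.6,25.6,25.6],"dx":[-80,-80,-80,-80,-80,-80,-80,-80],"dy":[57,57,57,57,57,57,57,57],"dz":[40,40,40,40,40,40,40,40],"aperture":[15,15,15,15,15,15,15,15]}'; python3 bar.py 24 -35 3
python3 - <<'E'
from bench import r
import pickle,cv2
s=r.snapshot("wrist");a=r.snapshot("side");t=r.snapshot("top");pickle.dump((s,a,t),open("w4.pkl","wb"))
c=cv2.resize(t["pixels"][135:235,230:340],None,fx=3.6,fy=3.6,interpolation=cv2.INTER_CUBIC)
w=cv2.resize(s["pixels"],(400,300));
cv2.imwrite("pics/w4.png",cv2.hconcat([c[:300],w]))
E
```

```text
time: 11.8
tool_pos: [647.9, -260.8, 117.9]
tcp_rot: [179.8, 24.1, 94.0]
ft_force: [-0.1, 0.2, -1.7]
finger_gap: 18.6
grip_force: 98.9
tcp [ 646.8 -258.6  115.3] tip [-35.   55.6] [ 0.1  0.1 -0.3  3.1 -0.9  1.4]
```

View pics/w4.png

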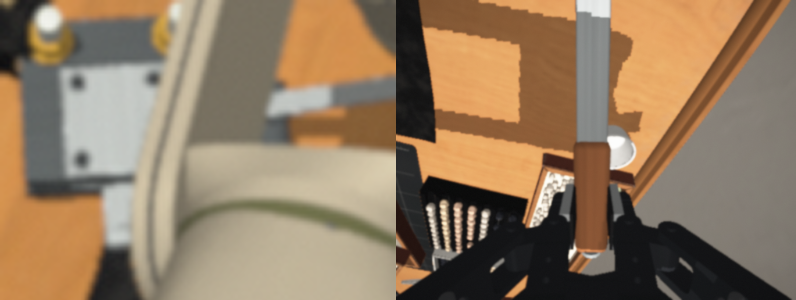

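The top crop (left half) shows the nose coming in at about (268,105). The wrist view (right half) shows the bar straight in the jaws, the wood–steel joint at about (591,143). I'll check the bar's position along the jaws from these.

Run:
```python
import pickle
from h import *
from scipy.spatial.transform import Rotation as R
s,a,t=pickle.load(open("w4.pkl","rb"))
np.set_printoptions(precision=1,suppress=True)
R0=R.from_euler('xyz',[179.8,24.1,94.0],degrees=True);p=np.array([647.9,-260.8,117.9])
for bx,bz in[(-22,12),(-100,12),(100,8)]:
    w=p+R0.apply([bx+59.3,0,-(bz-2.5)]);print(bx,w,"wrist",proj(s,w),"top",proj(t,w))
im=s["pixels"].astype(int)
row=im[150:260:4,250];print([(150+4*i,*x) for i,x in enumerate(row.tolist())][:28])
c=t["pixels"][155:175,298:325].sum(2);print(c)
```

```text
-22 [ 645.2 -223.   111.3] wrist [248.5 186.6] top [345.4 156.8]
-100 [ 650.2 -294.   143.2] wrist [248.6 327.4] top [375.5 152. ]
100 [ 637.6 -113.5   57.9] wrist [ 248.7 -126.3] top [301.9 164.1]
[(150, 135, 135, 134), (154, 135, 136, 133), (158, 134, 135, 133), (162, 134, 135, 133), (166, 135, 136, 133), (170, 135, 137, 133), (174, 134, 136, 133), (178, 133, 135, 132), (182, 62, 77, 104), (186, 43, 69, 110), (190, 49, 79, 126), (194, 51, 83, 133), (198, 53, 84, 135), (202, 52, 84, 135), (206, 53, 84, 136), (210, 52, 84, 135), (214, 54, 86, 137), (218, 53, 85, 137), (222, 53, 85, 137), (226, 52, 84, 136), (230, 53, 84, 136), (234, 53, 85, 136), (238, 54, 86, 136), (242, 52, 84, 136), (246, 53, 85, 138), (250, 53, 84, 137), (254, 54, 86, 138), (258, 54, 86, 138)]
[[328 326 330 326 328 331 326 331 365 405 437 442 444 442 436 428 421 428
  430 439 437 433 432 435 440 437 435]
 [329 327 330 328 329 329 327 334 355 391 416 428 439 437 435 426 424 431
  436 437 435 431 437 437 435 428 426]
 [328 330 327 329 328 328 327 324 330 337 354 391 424 432 431 426 427 436
  441 441 437 443 446 442
[... 1235 characters left out ...]
 295 295 293 295 294]
 [329 325 330 327 323 306 284 269 264 262 243 230 245 266 276 275 279 278
  279 277 276 277 276 280 277 279 276]
 [328 326 326 324 321 313 299 290 285 273 254 234 246 267 274 276 275 276
  277 271 275 274 279 274 278 276 278]
 [327 327 326 325 319 309 301 299 290 276 252 237 242 267 275 276 282 278
  283 280 278 282 282 283 281 278 280]
 [327 324 328 325 313 306 300 299 290 275 255 232 241 263 288 305 318 319
  317 315 319 321 317 320 322 315 303]
 [332 330 329 326 316 305 303 302 294 282 260 243 247 276 323 368 385 390
  386 387 391 391 388 389 388 379 347]
 [382 381 377 374 362 345 339 342 333 323 312 295 293 314 362 412 434 434
  435 434 434 436 435 437 435 418 371]]
```

```bash
sed -i 's/bx=-59.3/bx=-62./' bar.py; python3 bar.py 24 -25 1.5;python3 bar.py 24 -3 1.2; python3 bar.py 24 14 1
```

```text
tcp [ 646.2 -251.1  110.3] tip [-25.   49.5] [ 0.1  0.1 -0.3 11.7 -1.   2.9]
tcp [ 644.6 -229.2  100.2] tip [-3.  39.3] [ 0.1  0.1 -0.3 35.9 -1.2  3.2]
tcp [ 643.2 -212.2   92.4] tip [14.  31.6] [ 0.1  0.1 -0.3 54.6 -1.3  3.4]
```

```bash
python3 steer.py '{"ax":[0,0,0,0,0],"ay":[0,0,0,0,0],"az":[-0.3,-0.3,-0.3,-0.3,-0.3],"dx":[12,24,36,36,36],"dy":[-1,-1,-1.2,-1.2,-1.2],"dz":[3,3,3.2,3.2,3.2],"aperture":[15,15,15,15,15]}'; python3 bar.py 24 14 1
```

```text
time: 12.58
tool_pos: [644.7, -228.6, 100.1]
tcp_rot: [179.9, 24.1, 94.4]
ft_force: [-0.2, 0.0, -2.2]
finger_gap: 18.9
grip_force: 98.9
tcp [ 643.2 -212.2   92.4] tip [14.  31.6] [ 0.1  0.1  0.  18.2 -0.2  0.3]
```

```bash
python3 steer.py '{"ax":[0,0,0,0,0],"ay":[0,0,0,0,0],"az":[0,0,0,0,0],"dx":[6,12,18,18,18],"dy":[0,-0.2,-0.2,-0.2,-0.2],"dz":[0,0.3,0.3,0.3,0.3],"aperture":[15,15,15,15,15]}' 120; python3 bar.py 24 14 1; python3 bar.py 16 14 0;python3 bar.py 8 14 0;python3 bar.py 0 14 0;python3 bar.py -8 14 0; python3 bar.py -10 14 -1;  python3 - <<'E'
from bench import r
import pickle,cv2
a=r.snapshot("side");t=r.snapshot("top");pickle.dump((a,t),open("w5.pkl","wb"))
E
```

```text
time: 13.2
tool_pos: [643.1, -212.5, 92.4]
tcp_rot: [179.9, 24.1, 94.4]
ft_force: [0.2, -0.6, -2.0]
finger_gap: 18.1
grip_force: 117.9
tcp [ 643.2 -212.2   92.4] tip [14.  31.6] [ 0.1  0.1  0.   0.2  0.1 -0.2]
tcp [ 643.8 -219.2   78.1] tip [14.  38.7] [ 0.1  8.1  0.  -0.3  0.1 15.8]
tcp [ 644.1 -223.1   63.9] tip [14.  46.8] [ 0.1 16.1  0.   1.8  0.1 30.4]
tcp [ 644.2 -224.    49.5] tip [14. 55.] [ 0.1 24.1  0.   7.   0.1 43.8]
tcp [ 644.  -221.6   35.7] tip [14.  63.7] [ 0.1 32.1  0.  14.8  0.1 55.5]
tcp [ 643.9 -220.6   31.4] tip [14.  64.9] [ 0.1 34.1  0.  17.5  0.1 59. ]
```

```bash
python3 steer.py '{"ax":[0,0,0,0,0,0],"ay":[4,8,12,16,16,16],"az":[0,0,0,0,0,0],"dx":[0,-0.3,0.7,1.8,1.8,1.8],"dy":[0,0,0,0,0,0],"dz":[8,16,23,30,30.4,30.4],"aperture":[15,15,15,15,15,15]}'; python3 bar.py 0 14 0;python3 bar.py -8 14 0; python3 bar.py -10 14 -1
```

```text
time: 14.05
tool_pos: [644.9, -222.9, 65.6]
tcp_rot: [179.8, 8.0, 94.4]
ft_force: [-3.0, 5.2, 7.8]
finger_gap: 18.8
grip_force: 119.5
tcp [ 644.2 -224.    49.5] tip [14. 55.] [ 0.2  8.   0.   1.2 -0.8 16.1]
tcp [ 644.  -221.6   35.7] tip [14.  63.7] [ 0.2 16.   0.   5.5 -0.9 29.5]
tcp [ 643.9 -220.6   31.4] tip [14.  64.9] [ 0.2 18.   0.   7.2 -0.9 33.6]
```

```bash
python3 steer.py '{"ax":[0,0,0,0,0,0,0],"ay":[4,8,12,16,18,18,18],"az":[0,0,0,0,0,0,0],"dx":[0.5,1.2,3,5.5,7.2,7.2,7.2],"dy":[-0.4,-0.8,-0.9,-0.9,-0.9,-0.9,-0.9],"dz":[8,16,23,29.5,33.6,33.6,33.6],"aperture":[15,15,15,15,15,15,15]}'; python3 bar.py -10 14 -1
python3 - <<'E'
from bench import r
import pickle,cv2
a=r.snapshot("side");t=r.snapshot("top");w=r.snapshot("wrist");print(r.sense()["wrist_torque"])
pickle.dump((a,t,w),open("w6.pkl","wb"))
b=cv2.resize(a["pixels"][165:225,185:275],None,fx=4.4,fy=4.4,interpolation=cv2.INTER_CUBIC)
d=pickle.load(open("d0.pkl","rb"))["side"]
b0=cv2.resize(d["pixels"][165:225,185:275],None,fx=4.4,fy=4.4,interpolation=cv2.INTER_CUBIC)
w=cv2.resize(w["pixels"],(396,297))
cv2.imwrite("pics/w6.png",cv2.vconcat([cv2.hconcat([b0,b]),cv2.hconcat([w,w*0])]))
E
```

```text
time: 14.92
tool_pos: [645.1, -221.9, 33.5]
tcp_rot: [179.7, -9.8, 94.5]
ft_force: [-2.4, 2.3, 14.2]
finger_gap: 18.3
grip_force: 120.3
tcp [ 643.9 -220.6   31.4] tip [14.  64.9] [ 0.3  0.2  0.1  1.1 -1.1  2.3]
[0.55261452 0.43381522 0.37741991]
```

View pics/w6.png

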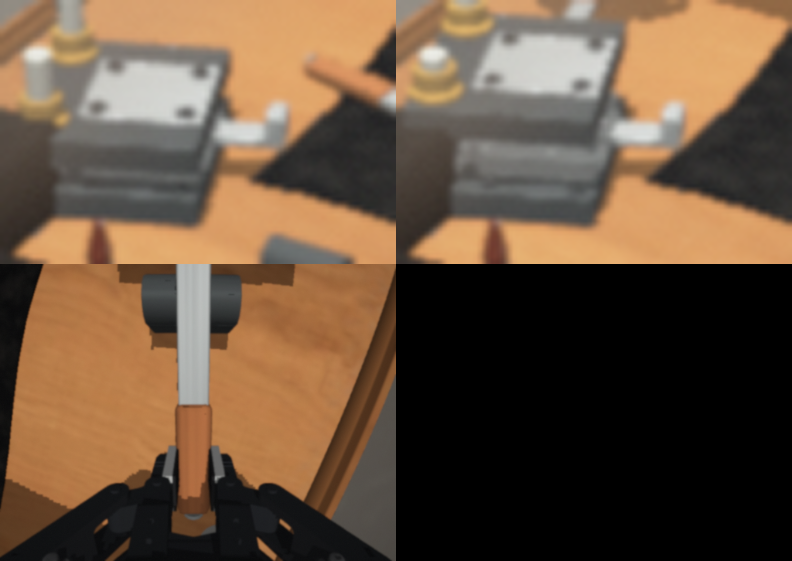

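The side crops before and after show the upper shoe clearly raised: its bolts are about 28 crop pixels (6.4 image pixels) higher, roughly 22 mm. The wrist view shows the bar still straight over the upright block.

```bash
python3 bar.py -2 13 1; python3 bar.py 0 -15 3; python3 bar.py 0 -50 12
```

```text
tcp [ 644.2 -224.7   46.9] tip [13.  58.1] [  0.3  -7.8   0.1  -0.3  -1.  -13.7]
tcp [ 646.4 -252.9   52.5] tip [-15.  58.] [  0.3  -9.8   0.1 -27.2  -1.  -24. ]
tcp [ 649.1 -287.8   61.5] tip [-50.  67.] [  0.3  -9.8   0.1 -60.2  -1.  -38.8]
```

```bash
python3 steer.py '{"ax":[0,0,0,0,0,0,0,0],"ay":[-8,-8,-10,-10,-10,-10,-10,-10],"az":[0,0,0,0,0,0,0,0],"dx":[0,0,-14,-27,-45,-60,-60,-60],"dy":[0,0,-1,-1,-1,-1,-1,-1],"dz":[-14,-14,-19,-24,-33,-55,-80,-80],"aperture":[15,15,15,15,15,15,15,15]}'; python3 go.py 580 -275 45 94.4
```

```text
time: 16.08
tool_pos: [648.4, -297.1, 100.1]
tcp_rot: [179.7, 0.2, 94.3]
ft_force: [0.3, 0.8, -2.6]
finger_gap: 18.2
grip_force: 118.2
[  0.3   0.2  -0.1  27.3 -66.8  54.8]
```

```bash
python3 steer.py '{"ax":[0,0.3,0.3,0.3,0.3,0.3,0.3,0.3],"ay":[0,0.2,0.2,0.2,0.2,0.2,0.2,0.2],"az":[0,0,0,0,0,0,0,0],"dx":[15,27,27,27,27,27,27,27],"dy":[-50,-67,-67,-67,-67,-67,-67,-67],"dz":[0,20,55,75,84,84,84,84],"aperture":[15,15,15,15,15,15,15,15]}'; python3 go.py 580 -275 3.5 94.4
```

```text
time: 17.08
tool_pos: [579.6, -272.5, 15.2]
tcp_rot: [-179.9, -0.1, 94.4]
ft_force: [-0.4, 0.4, -2.3]
finger_gap: 18.1
grip_force: 118.5
[-0.1 -0.1  0.  -2.6  0.3 11.7]
```

```bash
python3 steer.py '{"ax":[0,0,0,0,0,0],"ay":[0,0,0,0,0,0],"az":[0,0,0,0,0,0],"dx":[0,0,0,0,0,0],"dy":[0,0,0,0,0,0],"dz":[6,9,11,12,12,12],"aperture":[15,15,15,15,15,15]}'
```

```text
time: 17.82
tool_pos: [579.1, -272.0, 2.7]
tcp_rot: [-179.8, -0.1, 94.4]
ft_force: [0.0, 2.0, 6.5]
finger_gap: 18.2
grip_force: 119.4
```

```bash
python3 steer.py '{"ax":[0,0,0,0,0,0],"ay":[0,0,0,0,0,0],"az":[0,0,0,0,0,0],"dx":[0,0,0,0,0,0],"dy":[0,0,0,0,0,0],"dz":[0,0,0,-40,-95,-125],"aperture":[45,45,45,50,50,50]}'; python3 go.py 537 -8 120 184.4
```

```text
time: 18.58
tool_pos: [579.9, -272.9, 130.0]
tcp_rot: [-179.9, -0.0, 94.4]
ft_force: [-0.6, -0.4, 0.1]
finger_gap: 50.1
grip_force: 0.0
[-1.000e-01 -1.000e-01 -9.000e+01  2.675e+02 -2.240e+01  1.020e+01]
```

```bash
python3 steer.py '{"ax":[0,0,0,0,0,0,0,0],"ay":[0,0,0,0,0,0,0,0],"az":[-90,-90,-90,-90,-90,-90,-90,-90],"dx":[267,267,267,267,267,267,267,267],"dy":[-22,-22,-22,-22,-22,-22,-22,-22],"dz":[10,10,10,10,10,10,10,10],"aperture":[50,50,50,50,50,50,50,50]}'; python3 steer.py '{"ax":[0,0,0],"ay":[0,0,0],"az":[-9,-9,-9],"dx":[0,0,0],"dy":[0,0,0],"dz":[0,0,0],"aperture":[50,50,50]}'
python3 - <<'E'
from bench import r
import pickle,cv2
w=r.snapshot("wrist");t=r.snapshot("top");a=r.snapshot("side");pickle.dump((w,t,a),open("w7.pkl","wb"))
cc=cv2.resize(t["pixels"][130:260,220:350],(300,300),interpolation=cv2.INTER_CUBIC)
cv2.imwrite("pics/w7.png",cv2.hconcat([w["pixels"][60:360],cc[:, :288]]))
E
```

```text
time: 19.58
tool_pos: [536.0, -7.7, 117.2]
tcp_rot: [179.9, -0.3, -179.3]
ft_force: [0.8, 0.5, -0.2]
finger_gap: 50.0
grip_force: 0.0
time: 19.95
tool_pos: [536.3, -7.8, 117.4]
tcp_rot: [179.8, -0.3, -170.8]
ft_force: [-0.4, -0.0, -0.2]
finger_gap: 49.8
grip_force: 0.0
```

View pics/w7.png

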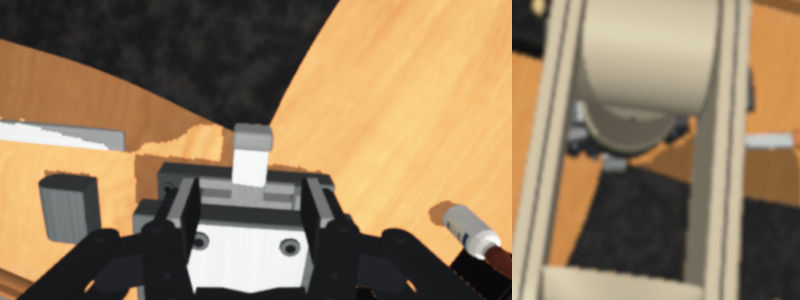

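The wrist view shows the grip near (253,137) in the crop (full-image row about 197), between the jaws but about 5° off in yaw, with the tongue running back to (250,185). The bar lies flat at the left and the block stands.

```bash
python3 - <<'E'
import pickle
from h import *
np.set_printoptions(precision=1,suppress=True)
w,t,a=pickle.load(open("w7.pkl","rb"))
c,S=np.cos(np.radians(4.4)),np.sin(np.radians(4.4))
for n,dx,dy,z in[("top fr R",-7,-14,56),("top fr L",-7,14,56),("top rear R",7,-14,56),("top rear L",7,14,56),("bot fr R",-7,-14,32),("bot fr L",-7,14,32)]:
    print(n,proj(w,(537+c*dx-S*dy,-8+S*dx+c*dy,z)))
g=cv2.cvtColor(w["pixels"],cv2.COLOR_BGR2GRAY)
print(g[176:220:2,252].tolist()); print(g[200,226:280:2].tolist(),g[190,226:280:2].tolist())
E
python3 go.py 537 -8 60 184.4
```

```text
top fr R [228.9 195.2]
top fr L [269.9 198.4]
top rear R [227.7 214.2]
top rear L [267.8 217.2]
bot fr R [230.9 184.7]
bot fr L [267.9 187.6]
[33, 32, 34, 35, 80, 113, 114, 115, 129, 157, 173, 174, 171, 169, 167, 163, 160, 193, 245, 248, 248, 248]
[134, 132, 130, 131, 148, 166, 172, 172, 172, 172, 170, 170, 170, 171, 170, 170, 169, 169, 168, 168, 167, 167, 161, 155, 192, 202, 203] [126, 120, 97, 65, 90, 118, 119, 119, 118, 119, 118, 117, 117, 115, 115, 116, 115, 115, 115, 114, 115, 115, 119, 173, 199, 203, 204]
[ 0.1 -0.2  4.9 -0.7 -0.5 57.5]
```

Run:
```python
import pickle
from h import *
np.set_printoptions(precision=1,suppress=True)
w,t,a=pickle.load(open("w7.pkl","rb"));d=pickle.load(open("d0.pkl","rb"))
tp=lambda x,y:((x+.5)/4-.5+190,(y+.5)/4-.5+125)
sd=lambda x,y:((x+.5)/5.9-.5+180,(y+.5)/5.9-.5+155)
print("wrist-side0",two(w,(252.5,201),d["side"],sd(402,202)),"top-side",two(d["top"],tp(296,297),d["side"],sd(402,202)),"wrist-top",two(w,(252.5,201),d["top"],tp(296,297)))
print("campos",w["pose"][:3,3])
for u,z in[((200,301),84),((290,307),84)]:print("bolts",plane(w,u,z))
for z in(48,56):print(z,plane(w,(252.5,201),z),np.linalg.norm(plane(w,(233.5,200),z)-plane(w,(270.5,203),z)))
```

```text
wrist-side0 (array([533.3,  -6. ,  56.7]), np.float64(1.543696780182055)) top-side (array([534.9,  -6.9,  56.5]), np.float64(1.4054258856810464)) wrist-top (array([536.9,  -6.3,  46.3]), np.float64(2.2957372790372705))
campos [458.2 -20.3 260.8]
bolts [598.5 -31.   84. ]
bolts [593.8  29.4  84. ]
48 [535.6  -5.4  48. ] 26.434039665381942
56 [532.7  -6.   56. ] 25.440338087045912
```

```bash
python3 go.py 534 -6.5 28 184.4
```

```text
[ 0.1 -0.2  4.9  1.9  1.4 89.6]
```

```bash
python3 steer.py '{"ax":[0,0,0,0,0,0,0,0],"ay":[0,0,0,0,0,0,0,0],"az":[4.9,4.9,4.9,4.9,4.9,4.9,4.9,4.9],"dx":[2,2,2,2,2,2,2,2],"dy":[1.4,1.4,1.4,1.4,1.4,1.4,1.4,1.4],"dz":[40,70,90,90,90,90,90,90],"aperture":[50,50,50,50,50,20,20,20]}' 120; python3 steer.py '{"ax":[0,0,0],"ay":[0,0,0],"az":[0,0,0],"dx":[0,0,0],"dy":[0,0,0],"dz":[0,0,0],"aperture":[20,20,20]}'
```

```text
time: 21.1
tool_pos: [535.0, -6.6, 29.1]
tcp_rot: [179.9, -0.1, -175.5]
ft_force: [-2.9, 0.4, 5.8]
finger_gap: 25.9
grip_force: 117.6
time: 21.48
tool_pos: [535.0, -6.6, 29.1]
tcp_rot: [179.9, -0.1, -175.5]
ft_force: [-1.9, 0.9, 6.9]
finger_gap: 25.9
grip_force: 117.6
```

```bash
python3 steer.py '{"ax":[0,0,0,0,0,0],"ay":[0,0,0,0,0,0],"az":[0,0,0,0,0,0],"dx":[0,0,0,0,0,0],"dy":[0,0,0,0,0,0],"dz":[-4,-8,-13,-13,-13,-13],"aperture":[20,20,20,20,20,20]}'; python3 -c "
from bench import r
s=r.sense();print(s['ft_force'],s['wrist_torque'])"
```

```text
time: 22.22
tool_pos: [533.8, -6.5, 40.3]
tcp_rot: [179.9, -0.3, -175.5]
ft_force: [0.2, -0.2, -4.6]
finger_gap: 25.6
grip_force: 118.2
[ 0.24520883 -0.17278961 -4.5683265 ] [-0.01443386  0.33880635  0.03380033]
```

```bash
python3 steer.py '{"ax":[0,0,0,0,0],"ay":[0,0,0,0,0],"az":[0,0,0,0,0],"dx":[12,24,36,48,48],"dy":[0,0,0,0,0],"dz":[0,0,0,0,0],"aperture":[20,20,20,20,20]}'; python3 steer.py '{"ax":[0,0,0,0,0,0],"ay":[0,0,0,0,0,0],"az":[0,0,0,0,0,0],"dx":[15,30,45,60,78,78],"dy":[0,0,0,0,0,0],"dz":[0,0,0,0,0,0],"aperture":[20,20,20,20,20,20]}'; python3 -c "
from bench import r
s=r.sense();print(s['ft_force'],s['wrist_torque'])"
```

```text
time: 22.85
tool_pos: [485.1, -10.2, 40.7]
tcp_rot: [179.9, -0.3, -175.5]
ft_force: [-0.3, -0.0, -4.3]
finger_gap: 25.8
grip_force: 118.3
time: 23.6
tool_pos: [407.8, -16.3, 41.1]
tcp_rot: [179.9, -0.2, -175.5]
ft_force: [0.0, 1.0, -5.3]
finger_gap: 26.0
grip_force: 118.4
[ 0.02020191  1.02301317 -5.29916809] [-0.08309452  0.3630201   0.02352767]
```

```bash
python3 steer.py '{"ax":[0,0,0,0,0,0,0,0],"ay":[0,0,0,0,0,0,0,0],"az":[0,0,0,0,0,0,0,0],"dx":[3,8,14,14,14,14,14,14],"dy":[0,-30,-65,-100,-128,-140,-140,-140],"dz":[-25,-25,-25,-20,-10,0,0,0],"aperture":[20,20,20,20,20,20,20,20]}'; python3 -c "
from bench import r
s=r.sense();print(s['ft_force'],s['wrist_torque'])"; python3 go.py 395 125 5.5 184.4
```

```text
time: 24.6
tool_pos: [405.5, -156.2, 40.8]
tcp_rot: [179.8, -0.3, -175.5]
ft_force: [0.6, 0.2, -4.3]
finger_gap: 25.7
grip_force: 119.0
[ 0.60099142  0.15756886 -4.26039825] [-0.01292748  0.37908899  0.0242471 ]
[ 2.00e-01 -3.00e-01  1.00e-01 -1.18e+01  2.81e+02  3.61e+01]
```

I had the sign of tool y wrong, but nothing was in the way there. I'm moving back to the left, raised.

```bash
python3 steer.py '{"ax":[0,0,0,0,0,0,0,0],"ay":[0,0,0,0,0,0,0,-0.3],"az":[0,0,0,0,0,0,0,0],"dx":[0,0,-4,-8,-12,-12,-12,-12],"dy":[20,65,115,165,215,255,281,281],"dz":[-30,-30,-30,-30,-30,-20,0,15],"aperture":[20,20,20,20,20,20,20,20]}'; python3 steer.py '{"ax":[0,0],"ay":[0,0],"az":[0,0],"dx":[0,0],"dy":[0,0],"dz":[0,0],"aperture":[20,20]}'; python3 go.py 395 125 6 184.4;  python3 -c "
from bench import r
s=r.sense();print(s['ft_force'],s['wrist_torque'])"
```

```text
time: 25.6
tool_pos: [394.7, 126.9, 26.4]
tcp_rot: [179.8, 0.1, -175.3]
ft_force: [-0.1, -1.0, -5.5]
finger_gap: 25.7
grip_force: 119.4
time: 25.85
tool_pos: [395.8, 124.5, 27.3]
tcp_rot: [179.8, 0.1, -175.5]
ft_force: [0.6, -0.7, -5.2]
finger_gap: 25.6
grip_force: 119.3
[ 0.2  0.1  0.1  0.8  0.5 21.3]
[ 0.60093076 -0.69612234 -5.17260867] [-0.01935839  0.34913977 -0.01340501]
```

```bash
python3 steer.py '{"ax":[0,0,0,0,0],"ay":[0,0,0,0,0],"az":[0,0,0,0,0],"dx":[0,0,0,0,0],"dy":[0,0,0,0,0],"dz":[8,15,18,20,20],"aperture":[20,20,20,20,20]}'; python3 -c "
from bench import r
s=r.sense();print(s['ft_force'],s['wrist_torque'])"
```

```text
time: 26.48
tool_pos: [395.4, 124.1, 6.4]
tcp_rot: [179.9, 0.1, -175.5]
ft_force: [-0.9, -0.8, -4.9]
finger_gap: 25.4
grip_force: 119.5
[-0.92098729 -0.79415329 -4.86900646] [-0.0248664   0.33067028 -0.00301248]
```

Still hanging free, so I lower it a little further, in small steps.

```bash
python3 steer.py '{"ax":[0,0,0,0],"ay":[0,0,0,0],"az":[0,0,0,0],"dx":[0,0,0,0],"dy":[0,0,0,0],"dz":[1,1.6,1.6,1.6],"aperture":[20,20,20,20]}'; python3 -c "
from bench import r
s=r.sense();print(s['ft_force'],s['wrist_torque'])"
```

```text
time: 26.98
tool_pos: [395.6, 124.3, 5.2]
tcp_rot: [179.9, 0.1, -175.5]
ft_force: [-3.0, -0.6, 3.2]
finger_gap: 25.8
grip_force: 120.4
[-3.03257369 -0.61904171  3.1706127 ] [-0.22433486  0.53690194 -0.03604812]
```

```bash
python3 steer.py '{"ax":[0,0,0,0,0,0,0,0],"ay":[0,0,0,0,0,0,0,0],"az":[0,0,0,0,0,0,0,0],"dx":[0,0,0,0,0,0,0,0],"dy":[0,0,0,0,0,0,0,0],"dz":[0,0,0,0,-30,-80,-140,-190],"aperture":[30,40,45,45,45,50,50,50]}'; python3 steer.py '{"ax":[0,0,0,0,0,0,0,0],"ay":[0,0,0,0,0,0,0,0],"az":[0,0,0,0,0,0,0,0],"dx":[0,0,0,0,0,0,0,0],"dy":[-60,-120,-180,-240,-300,-360,-400,-400],"dz":[-20,-20,-20,-20,-20,-20,-20,-20],"aperture":[50,50,50,50,50,50,50,50]}'
python3 - <<'E'
from bench import r
import pickle,cv2
t=r.snapshot("top");a=r.snapshot("side")
A=cv2.resize(a["pixels"][150:310,170:310],(400,457),interpolation=cv2.INTER_CUBIC)
B=cv2.resize(t["pixels"][130:290,90:390],(400,213),interpolation=cv2.INTER_CUBIC)
B=cv2.copyMakeBorder(B,0,244,0,0,cv2.BORDER_CONSTANT)
cv2.imwrite("pics/f.png",cv2.hconcat([A,B]))
E
```

```text
time: 27.98
tool_pos: [395.4, 123.7, 197.3]
tcp_rot: [179.9, 0.2, -175.5]
ft_force: [0.5, 0.8, -0.0]
finger_gap: 49.9
grip_force: 0.0
time: 28.98
tool_pos: [425.8, -277.6, 213.4]
tcp_rot: [179.9, 0.0, -175.7]
ft_force: [-0.9, 0.9, -0.5]
finger_gap: 50.1
grip_force: 0.0
```

View pics/f.png

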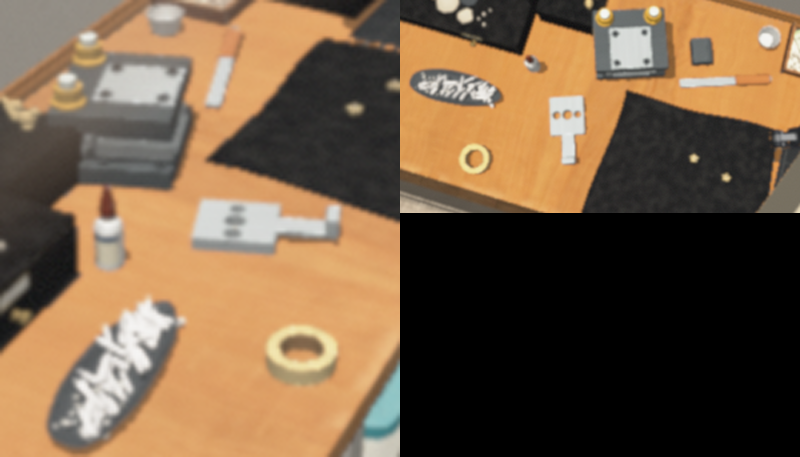

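The final view shows the plate flat on the wood near (235,225), with the top still raised. The bar lies flat near (222,70), and the bystanders haven't moved.

```bash
python3 -c "
from bench import r
print(r.hand_in())"
```

```text
the job is handed in; nothing more can be done
None
```

I handed the job in at about 29 s: the top is levered up about 22 mm (estimated from the images) and holding, the pry bar and die plate are lying flat on the bare worktop, and the ramekin, glue bottle, shell dish and tape look unmoved in the final pictures.

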